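# Crank the specimen clamp's cam into its dwell

## Robot

A 7-joint arm with a two-finger parallel gripper is mounted at the origin on the work surface. World frame = base frame: x ahead of the robot, y to its left, z up, the work surface at z = 0. Lengths are in m, angles in rad, forces in N, time in s.
With the tool pointing down it reaches from about 0.4 to 0.85 m from the base axis. Payload 10.4 kg.
Tool frame: the origin (TCP) lies midway between the tips of the shut fingers; the grasp point (between the pads) lies 19 mm behind it; z points along the fingers, y is the line along which they close (so a half turn about z gives the same grasp; the last joint's range is limited). The gripper opens to 87 mm and grips with 3 to 60 N. Pads are 19 mm wide; open, the fingers measure 117 mm over their backs; the gripper's body (75 mm by 190 mm) begins 51 mm behind the grasp point.
Start: joints at [1.272, 0.332, -0.065, 1.46, 0.022, 1.35, -0.088], TCP at [0.17, -0.601, 0.223] pointing down, gripper open.
Joint ranges: [-2.6, 2.6], [-0.5, 2.12], [-1.47, 1.34], [0.16, 2.42], [-1.27, 4.41], [0.06, 2.06], [-2.6, 2.6]. Speed limits (rad/s): [2.22, 2.22, 2.79, 2.79, 3.14, 3.14, 3.14].

## Interface

Orientations are given as a unit quaternion [x, y, z, w].
In Python, from bench import r gives the robot as it stands.
- The arm moves only by the tool arm_command, never from a script. Its arguments are lists of equal length, an entry for each row: "xyz": the shift along the world's x, y, z in m, a list of three; "rot": the turn, a rotation vector about the world's x, y, z in rad, a list of three. In form: {"xyz": [[tx, ty, tz], ...], "rot": [[ax, ay, az], ...]}. A call has 1 to 20 rows; each row is the pose to reach, as a shift and turn from the pose commanded when the call began; what a row does not reach only later rows make up. A row lasts 1/12 s, in which the tool goes at most 41.7 mm and 7.16 degrees, less where a joint would pass 70% of its speed; a pose out of reach is approached as far as the arm can. A call with a gripper value outside its range is refused whole. "grip" is the opening, from 0 (shut) to 1 (fully open), set as the call begins (left out, the last holds). The fingers move at their own pace and stop on an object; "squeeze" is the grip in N (left out, the last holds). Time passes only in rows, so rows that repeat a pose let the fingers close. It gives the time, the measured TCP pose, the force, the opening and the grip force at its end, in the units of the state.
- r.read_state(): the state, without advancing time (a new reading comes with each control period).
- r.camera(name): name is "side" or "top"; returns the picture (384x512x3 uint8, red, green, blue); there is no depth.
- r.camera_model(name): a dict with "fx", "fy", "cx", "cy" (pixels), "T" (4x4, takes a point from camera to world coordinates). Camera axes: x right, y up, looking along -z (the intrinsics and any distortion apply to the point x, -y, -z); pixel columns grow to the right and rows downward; lengths in m; the calibration is good to about 2 mm. A picture is of the moment at which its call begins. camera_model takes no time and is no camera call.
- r.close_job(): hands the job in; it is judged then, once.
Trained networks look in the newest picture that a camera, given by its name, has taken for a name from the list of things; names that differ only in an ending like _2 or _b are one class to them, and where a whole thing is asked for, a point or a joint stands for the part that bears it (a point fixed in the world has none). Each returns a list of dicts, best first, with "conf" (0 to 1); they miss things now and then, are a little off and sometimes report something else, mostly with a low value. They report only what shows in the picture. A call takes as long as a camera call. They do not tell look-alikes from the thing itself.
- r.look_for(label, camera): "at" ([x, y, z] in m, in the coordinates of the camera as it stood for that picture, good to about 4 mm: the middle of the surface that is visible of it).
- r.spot_point(label, camera): "at" ([x, y, z] in m, in the coordinates of the camera as it stood for that picture, good to about 4 mm: a listed point, or the origin of a listed thing).
The state is a dict: "time": time; "joint_positions": joint angles; "joint_vel": joint speeds; "joint_torque": joint torques, N m; "ee_pos": TCP position; "eef_rot": TCP orientation; "ft_force": force on the tool from outside, world axes, zero at the start; "torque": the same for the moment, N m; "width": finger opening in m; "grip_force": force on a finger pad.
Only numpy, scipy, OpenCV 4.12 (cv2) and the standard library are available. Lean on these libraries where they do the work, as an engineer would, in place of code of your own. Each camera call takes 0.05 s, during which the arm holds its last target. There are 200 camera calls.

## Task

On the bench stand two identical hand-cranked cam fixtures; only one holds a specimen carrier (aluminium block with a glass slide). Turn the crank of that one counter-clockwise, seen from above, until the follower's roller rests on the cam's yellow high dwell, so that the carrier is pushed up to the end stop, then let go of the crank. Do not turn the empty fixture's crank.

Things in the scene. Friction and masses are not known exactly. Their poses are not given: they have to be found in the camera images.
- fixture: Cam fixture with the carrier: fixed grey-blue base plate 180 x 110 x 12 mm with steel cam, black roller follower with red jaw, rails and aluminium end stop. Left or right on the bench, yawed up to 20 degrees; its empty twin stands on the other side. Origin: bench level under the cam's axis; z up, x from the cam to the roller, carrier and stop. Nothing but the handle is over 48 mm above the bench.
- crank (a joint): Crank and cam angle, rad, growing counter-clockwise seen from above; stops at 0 and 3.5. Starts at 0.05 to 0.75, roller on the 26 mm radius base circle. The yellow high dwell (36 mm radius) is under the roller from 1.65 to 2.75, squarely at 2.20; rise from 0.89 to 1.65, fall past 2.75. Friction (0.2 N m) holds it where it is left; the handle needs up to 8 N.
- knob (a point): Handle of that crank: upright blue sleeve, 16 mm across (ends 18 mm), free to spin on its pin, 60 mm from the cam's axis, on an aluminium arm 18 mm wide. The point is on the sleeve's axis, 74 mm above the bench; sleeve from 47 to 97 mm, arm top at 46 mm. It lies opposite the yellow dwell; its bearing from the fixture's x is crank + 0.94 rad; at mid-dwell it points away from the roller.
- follower (a joint): Travel of the spring-loaded follower (black roller, red jaw) towards the end stop, m: 0 on the cam's base circle, 0.010 on the high dwell.
- carrier: Specimen carrier, loose between two 10 mm tall rails of its fixture, before the red jaw: aluminium block 36 (x) x 52 (y) x 16 mm with a glass slide and a red spot on top, 85 g. Origin: centre of its underside, 12 mm above the bench. The jaw pushes it along the fixture's x; at full travel its origin is at x = 88 mm there, 1 mm short of the end stop.
- spare_knob (a point): The same point on the blue handle of the empty twin fixture (no carrier on it): not to be turned.
Things that resemble listed ones, but are neither listed nor needed, are in the scene too. Leave any green look-alike of the carrier alone. Leave any pink look-alike of the fixture alone.

How it is judged:
By the outcome, as a careful person would: the job done as asked, in the order asked, and still so for the second after the job is handed in, with the robot touching nothing.
It also fails if it takes over 35 s, if anything falls off the work surface, if the arm or the gripper's body presses on something with over 40 N, if the wrist force passes 120 N, or if a joint passes its speed limit or range.

## Working session

There is one attempt and no reset: what is moved stays moved. The work goes in short steps, Python scripts to look and compute and a tool call to move; the robot and the scene stay as the last step left them, time stands still between calls to the robot, and variables do not carry over. Pictures are saved under pics/ and viewed, at most 10 in all, crops included, and the job is handed in when it is done.

Besides the shell and the picture viewer there is one more tool, called after "Call:" as name(argument=value, ...) on one line, values as JSON. arm_command: Moves the arm, as the interface text tells. Its arguments: {"type":"object","properties":{"xyz":{"type":"array"},"rot":{"type":"array"},"grip":{"type":"number"},"squeeze":{"type":"number"}},"required":["xyz","rot"]}

```bash
mkdir -p pics; cat > h.py <<'E'
from bench import r
import numpy as np, cv2
def W(cam,p):
    T=np.array(r.camera_model(cam)["T"]); return (T@np.r_[p,1])[:3]
def px(cam,w):
    m=r.camera_model(cam); p=np.linalg.inv(np.array(m["T"]))@np.r_[w,1]
    return (m["cx"]+m["fx"]*p[0]/-p[2], m["cy"]+m["fy"]*p[1]/p[2])
def save(cam,n):
    im=r.camera(cam); cv2.imwrite(f"pics/{n}.png",im[:,:,::-1]); return im
E
python3 - <<'E'
from h import *
np.set_printoptions(precision=3,suppress=True)
for c in ("top","side"):
    save(c,c+"0"); print(c,r.camera_model(c).keys())
    for l in ("fixture","knob","spare_knob","carrier"):
        for d in r.spot_point(l,c)[:4]: 
            w=W(c,d["at"]);print(c,l,round(d["conf"],2),w,np.array(px(c,w)))
print(r.read_state()["time"],r.read_state()["eef_rot"])
E
```

```text
top dict_keys(['fx', 'fy', 'cx', 'cy', 'T'])
top fixture 0.89 [ 0.529  0.029 -0.003] [274.676 209.288]
top fixture 0.71 [0.525 0.283 0.076] [154.936 206.917]
top fixture 0.62 [ 0.532  0.225 -0.002] [190.263 206.642]
top knob 0.66 [0.527 0.283 0.076] [154.622 205.83 ]
top knob 0.57 [0.552 0.08  0.073] [251.498 195.979]
top knob 0.16 [ 0.524 -0.182  0.071] [376.257 211.178]
top spare_knob 0.77 [ 0.521 -0.179  0.071] [374.554 212.528]
top carrier 0.77 [0.609 0.223 0.009] [191.384 173.497]
side dict_keys(['fx', 'fy', 'cx', 'cy', 'T'])
side fixture 0.83 [ 0.525  0.024 -0.002] [281.727 228.672]
side fixture 0.6 [0.529 0.223 0.   ] [233.412 292.101]
side knob 0.91 [0.524 0.284 0.071] [215.403 298.271]
side knob 0.78 [0.547 0.083 0.073] [260.975 220.089]
side spare_knob 0.91 [ 0.517 -0.184  0.076] [326.058 154.836]
side carrier 0.86 [0.605 0.223 0.012] [202.071 272.163]
side carrier 0.55 [0.615 0.358 0.002] [155.85  325.121]
0.5 [ 0.991  0.137  0.    -0.   ]
```

View pics/top0.png

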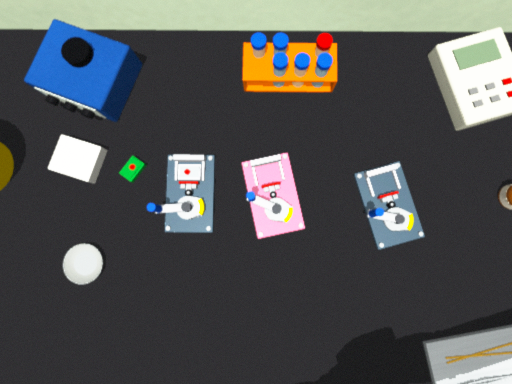

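View pics/side0.png

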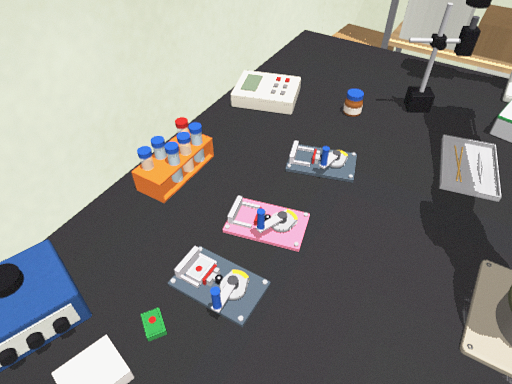

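The top view shows the carrier fixture on the left, with its cam near (188,207), its carrier at (187,172) and its knob at (153,208). The pink decoy is in the middle and the empty twin is on the right. In the side view the carrier fixture is the near one, with its knob at (215,298).

From the networks:
- **Cam axis:** about (0.530, 0.224), with yaw near 0.
- **Knob:** about (0.525, 0.284, 0.074).
- **Crank:** about 0.7 rad.

I'm setting out for a point above the knob.

Call:
arm_command(xyz=[[0.03,0.03,0],[0.06,0.06,0],[0.09,0.09,0],[0.12,0.12,0],[0.15,0.15,0],[0.18,0.18,0],[0.21,0.21,0],[0.24,0.24,0],[0.27,0.27,0],[0.3,0.3,0],[0.31,0.34,0],[0.32,0.38,0],[0.325,0.42,0],[0.33,0.46,0],[0.335,0.5,0],[0.34,0.54,0],[0.34,0.58,0],[0.345,0.62,0],[0.345,0.66,0],[0.35,0.7,0]], rot=[[0,0,0.05],[0,0,0.1],[0,0,0.15],[0,0,0.2],[0,0,0.25],[0,0,0.3],[0,0,0.37],[0,0,0.44],[0,0,0.51],[0,0,0.58],[0,0,0.65],[0,0,0.72],[0,0,0.8],[0,0,0.88],[0,0,0.96],[0,0,1.04],[0,0,1.12],[0,0,1.2],[0,0,1.28],[0,0,1.37]], grip=0.7)

```text
time: 2.17
ee_pos: [0.5197, 0.1005, 0.223]
eef_rot: [0.679, 0.734, 0.0, 0.001]
ft_force: [1.4, -0.2, 0.1]
width: 0.0608
grip_force: 0.0
```

```bash
python3 - <<'E'
from h import *
np.set_printoptions(precision=3,suppress=True)
for i in range(2):
  for c in ("top","side"):
    im=r.camera(c)
    if i==0: 
        u,v=(190,200) if c=="top" else (220,290)
        cv2.imwrite(f"pics/{c}1.png",cv2.resize(im[v-75:v+75,u-100:u+100,::-1],None,fx=4,fy=4,interpolation=2))
    for l in ("fixture","knob","carrier"):
        for d in r.spot_point(l,c)[:4]: 
            w=W(c,d["at"])
            if w[1]>.17: print(c,l,round(d["conf"],2),w,np.array(px(c,w)))
s=r.read_state();print(s["time"],s["ee_pos"],s["eef_rot"],s["joint_positions"])
E
```

```text
side fixture 0.82 [0.529 0.223 0.001] [233.066 291.804]
side knob 0.73 [0.527 0.221 0.001] [234.337 291.717]
side knob 0.58 [0.522 0.282 0.07 ] [216.602 298.052]
side carrier 0.9 [0.615 0.36  0.002] [154.932 325.613]
side carrier 0.84 [0.608 0.222 0.014] [201.229 270.627]
side fixture 0.87 [0.53  0.223 0.005] [232.733 290.608]
side knob 0.81 [0.525 0.286 0.07 ] [214.049 299.094]
side carrier 0.89 [0.615 0.358 0.005] [155.339 324.445]
side carrier 0.56 [0.606 0.222 0.014] [202.113 271.206]
2.9667 [0.52  0.098 0.223] [0.68  0.733 0.    0.   ] [ 0.412  0.195 -0.766  1.681  0.139  1.322 -0.304]
```

View pics/top1.png

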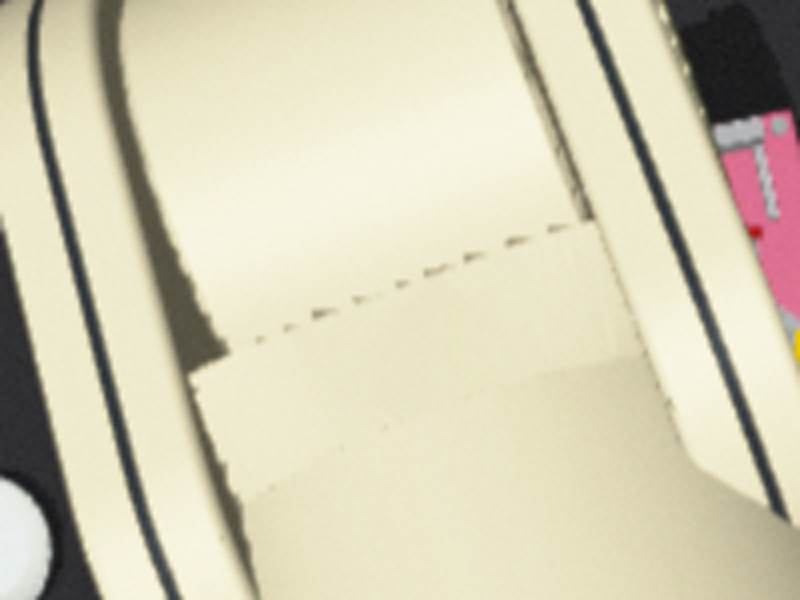

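The arm now hides the fixture from the top camera, but the side readings agree: the knob is at (0.525, 0.284), 60.7 mm from the cam. I'll go above it and descend.

Call:
arm_command(xyz=[[0,0.04,0],[0.002,0.08,0],[0.003,0.12,0],[0.004,0.16,0],[0.005,0.185,0],[0.005,0.185,-0.02],[0.005,0.185,-0.045],[0.005,0.185,-0.07],[0.005,0.185,-0.09],[0.005,0.185,-0.11],[0.005,0.185,-0.13],[0.005,0.185,-0.148],[0.005,0.185,-0.16],[0.005,0.185,-0.166],[0.005,0.185,-0.166],[0.005,0.185,-0.166]], rot=[[0,0,0],[0,0,0],[0,0,0],[0,0,0],[0,0,0],[0,0,0],[0,0,0],[0,0,0],[0,0,0],[0,0,0],[0,0,0],[0,0,0],[0,0,0],[0,0,0],[0,0,0],[0,0,0]])

```text
time: 4.3
ee_pos: [0.5255, 0.2839, 0.0572]
eef_rot: [0.68, 0.733, 0.0, 0.0]
ft_force: [0.7, -0.2, 1.0]
width: 0.0609
grip_force: 0.0
```

```bash
python3 - <<'E'
from h import *
im=r.camera("side");u,v=220,280
cv2.imwrite("pics/side2.png",cv2.resize(im[v-75:v+75,u-100:u+100,::-1],None,fx=4,fy=4,interpolation=2))
s=r.read_state();print(s["time"],s["ee_pos"],s["ft_force"],s["joint_positions"])
E
```

```text
4.35 [0.52574595 0.28406336 0.05761245] [ 0.28695304  0.74637781 -0.11213176] [ 0.02663784  0.53459651 -0.76344205  1.68298468  0.40899372  1.0889997
 -0.78493711]
```

View pics/side2.png

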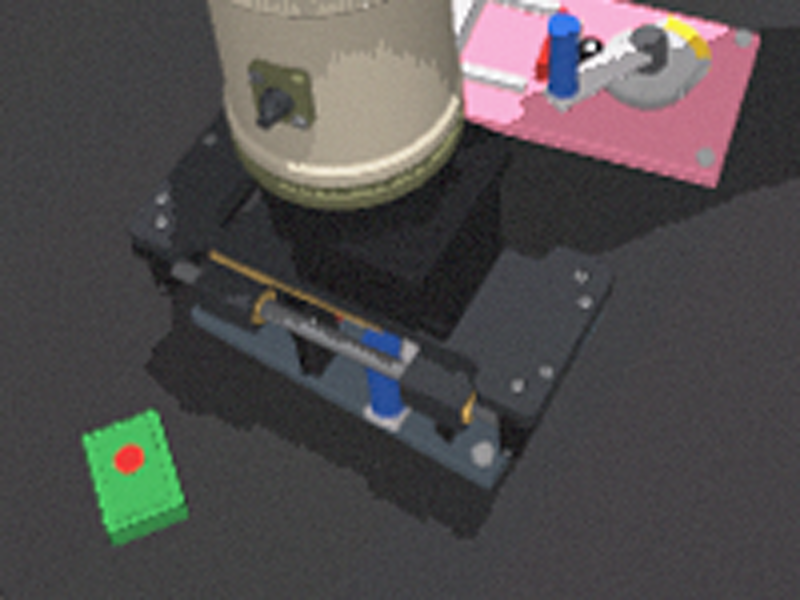

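The blue handle at crop pixel (385,375) stands between the two fingers. I'm closing on it.

Call:
arm_command(xyz=[[0,0,0],[0,0,0],[0,0,0],[0,0,0],[0,0,0],[0,0,0],[0,0,0],[0,0,0]], rot=[[0,0,0],[0,0,0],[0,0,0],[0,0,0],[0,0,0],[0,0,0],[0,0,0],[0,0,0]], grip=0, squeeze=25)

```text
time: 5.02
ee_pos: [0.5252, 0.2836, 0.0566]
eef_rot: [0.68, 0.733, 0.0, 0.0]
ft_force: [3.9, -0.3, -0.5]
width: 0.0155
grip_force: 12.5
```

Call:
arm_command(xyz=[[-0.005,-0.0006,0],[-0.01,-0.0017,0],[-0.0148,-0.0031,0],[-0.0195,-0.0048,0],[-0.024,-0.007,0],[-0.0283,-0.0096,0],[-0.0325,-0.0125,0],[-0.0363,-0.0158,0],[-0.0399,-0.0193,0],[-0.0399,-0.0193,0]], rot=[[0,0,0.083],[0,0,0.167],[0,0,0.25],[0,0,0.333],[0,0,0.417],[0,0,0.5],[0,0,0.583],[0,0,0.667],[0,0,0.75],[0,0,0.75]])

```text
time: 5.85
ee_pos: [0.4861, 0.2639, 0.0566]
eef_rot: [0.362, 0.932, 0.001, 0.001]
ft_force: [3.8, 0.6, -3.3]
width: 0.0148
grip_force: 25.0
```

Call:
arm_command(xyz=[[-0.0033,-0.0039,0],[-0.0062,-0.008,0],[-0.0088,-0.0123,0],[-0.011,-0.0168,0],[-0.0128,-0.0215,0],[-0.0143,-0.0263,0],[-0.0153,-0.0313,0],[-0.0159,-0.0363,0],[-0.0161,-0.0413,0],[-0.0161,-0.0413,0],[-0.0161,-0.0413,0]], rot=[[0,0,0.083],[0,0,0.167],[0,0,0.25],[0,0,0.333],[0,0,0.417],[0,0,0.5],[0,0,0.583],[0,0,0.667],[0,0,0.75],[0,0,0.75],[0,0,0.75]])

```text
time: 6.77
ee_pos: [0.4712, 0.222, 0.0566]
eef_rot: [-0.001, 1.0, 0.0, 0.001]
ft_force: [8.3, -0.7, -6.8]
width: 0.0153
grip_force: 25.0
```

```bash
python3 - <<'E'
from h import *
im=r.camera("side");u,v=220,280
cv2.imwrite("pics/side3.png",cv2.resize(im[v-75:v+75,u-100:u+100,::-1],None,fx=4,fy=4,interpolation=2))
s=r.read_state();print(s["time"],s["ee_pos"],s["ft_force"],s["joint_positions"])
E
```

```text
6.8167 [0.47117861 0.22199753 0.05660373] [ 8.91983403 -0.74009813 -5.91826651] [ 0.40369535  0.52009239 -1.12054664  1.87502358  0.53267025  1.08393698
  0.64622474]
```

View pics/side3.png

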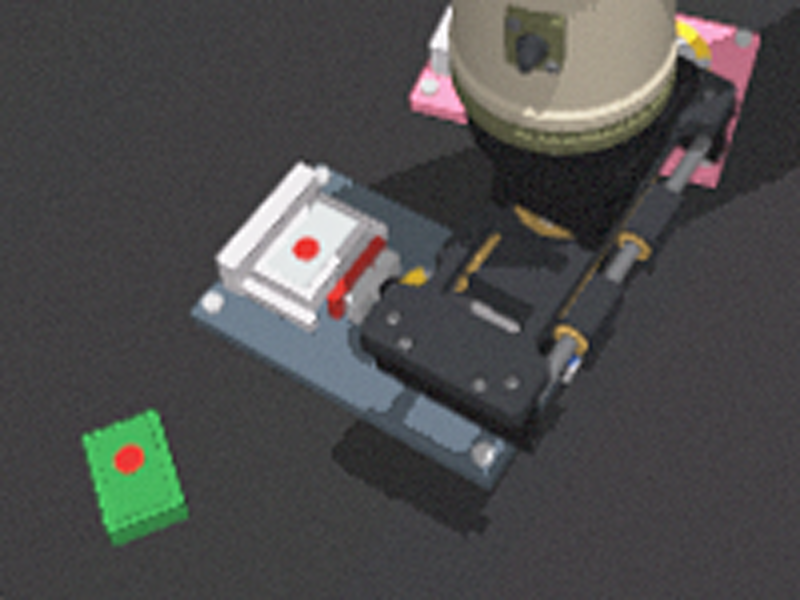

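The carrier is up against the stop at crop pixel (306,248), and the yellow dwell is at the roller at (415,275). I'm letting go and lifting straight up, then moving back clear of the view.

Call:
arm_command(xyz=[[0,0,0],[0,0,0],[0,0,0],[0,0,0],[0,0,0],[0,0,0.01],[0,0,0.025],[0,0,0.05],[0,0,0.08],[0,0,0.11],[0,0,0.14],[0,0,0.17],[0,-0.03,0.18],[0,-0.07,0.18],[0,-0.11,0.18],[0,-0.15,0.18],[0,-0.19,0.18],[0,-0.23,0.18],[0,-0.27,0.18],[0,-0.27,0.18]], rot=[[0,0,0],[0,0,0],[0,0,0],[0,0,0],[0,0,0],[0,0,0],[0,0,0],[0,0,0],[0,0,0],[0,0,0],[0,0,0],[0,0,0],[0,0,0],[0,0,0],[0,0,0],[0,0,0],[0,0,0],[0,0,0],[0,0,0],[0,0,0]], grip=0.5)

```text
time: 8.48
ee_pos: [0.4688, -0.0553, 0.2374]
eef_rot: [0.003, 1.0, -0.001, -0.0]
ft_force: [-1.1, -1.2, -0.3]
width: 0.0436
grip_force: 0.0
```

```bash
python3 - <<'E'
from h import *
A=[]
for c,(u,v) in (("top",(200,190)),("side",(220,280))):
    im=r.camera(c);A.append(cv2.resize(im[v-60:v+60,u-65:u+65,::-1],None,fx=3,fy=3,interpolation=2))
    for d in r.spot_point("knob",c)[:3]+r.spot_point("carrier",c)[:2]: print(c,d["conf"],W(c,d["at"]).round(3))
cv2.imwrite("pics/end.png",np.hstack(A))
s=r.read_state();print(s["time"],s["ee_pos"],s["ft_force"])
E
```

```text
top 0.78 [0.551 0.079 0.075]
top 0.75 [0.474 0.218 0.077]
top 0.68 [0.615 0.222 0.01 ]
top 0.61 [0.616 0.36  0.002]
side 0.84 [0.468 0.219 0.069]
side 0.75 [0.547 0.082 0.076]
side 0.96 [0.614 0.224 0.013]
side 0.71 [0.619 0.353 0.001]
8.7833 [ 0.46935746 -0.04525186  0.23700458] [ 0.32466741 -0.12895714 -0.09963194]
```

View pics/end.png

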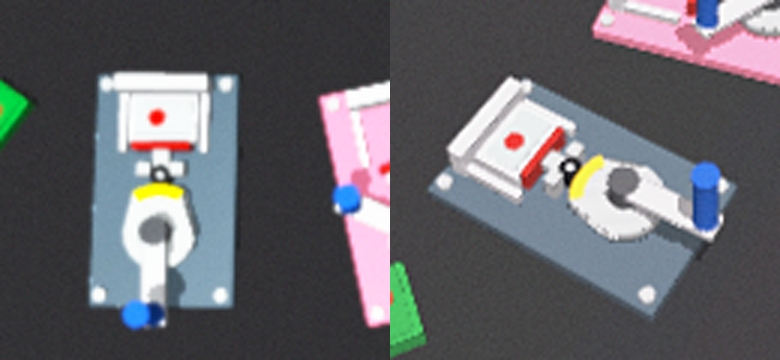

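Both views show the roller squarely on the yellow dwell: top at (160,185), side at (580,170). The carrier is against the stop and the crank is free, so I'm handing in.

```bash
python3 -c "
from bench import r
print(r.close_job())"
```

```text
the job is handed in; nothing more can be done
None
```

I turned the carrier fixture's crank counter-clockwise to mid-dwell and let it go; the last pictures show the roller on the yellow dwell and the carrier up at the end stop, the empty twin was not touched, and the job was handed in at about 9 s (no verdict was returned).

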